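Glue up a pack of grinding discs

ROBOT

A 7-joint arm with a two-finger parallel gripper is mounted at the origin on the work surface. World frame = base frame: x ahead of the robot, y to its left, z up, the work surface at z = 0. Lengths are in m, angles in rad, forces in N, time in s.
With the tool pointing down it reaches from about 0.4 to 0.925 m from the base axis. Payload 4.1 kg.
Tool frame: the origin (TCP) lies midway between the tips of the shut fingers; the grasp point (between the pads) lies 19 mm behind it; x points along the fingers, y is the direction in which the jaws open and shut, and the axes are right-handed (so a half turn about x gives the same grasp; the last joint's range is limited). The gripper opens to 85 mm and grips with 20 to 120 N. Pads are 22 mm wide; open, the fingers measure 114 mm over their backs; the gripper's body (76 mm by 85 mm) begins 54 mm behind the grasp point. The pads swing forward as they close: fully open they stand 13 mm farther back than shut.
Start: joints at [1.044, 0.398, 0.045, 1.537, -0.019, 1.207, -0.051], TCP at [0.27, -0.591, 0.231] pointing down, gripper open.
Joint ranges: [-2.82, 2.82], [-0.49, 2.23], [-1.37, 1.46], [0, 2.46], [-1.36, 4.5], [0.23, 2], [-2.94, 2.94]. Speed limits (rad/s): [2.57, 2.57, 3.14, 3.14, 3.14, 3.14, 3.14].

INTERFACE

Orientations are given as a unit quaternion [x, y, z, w].
In Python, from workcell import * gives the robot as it stands. Calls block until the motion is done:
- move_ptp(position, orientation): joint-space move of the TCP to a pose.
- move_linear(position, orientation=None, vel=0.15, max_force=None): straight line of the TCP; orientation=None keeps the orientation; vel is the mean speed in m/s. With max_force (N) it stops when the force on the tool has changed by that much, and returns True; else False.
- set_joints(angles): joint-space move.
- open_jaws() and close(grasp_force=None): open the fingers fully, or close them until they stop; grasp_force is the grip in N (None keeps the last).
- sleep(seconds).
- ik(position, orientation): joint angles nearest the present ones, or None.
- state(): the state.
- capture(name): name is "scene" or "top" or "wrist"; returns (picture, depth): 384x512x3 uint8, red, green, blue; 384x512 float32, m along the optical axis (not along the pixel's ray), 0 where there is no reading.
- camera_model(name): a dict with "K" (3x3 intrinsics, pixels), "origin" and "attitude" of the camera in the world; the wrist camera has in their place "tool_from_camera" (4x4, takes a point from camera to tool coordinates, whose origin is the TCP and whose axes are the tool frame's). Camera axes: x right, y up, looking along -z (the intrinsics and any distortion apply to the point x, -y, -z); pixel columns grow to the right and rows downward; lengths in m; the calibration is good to about 2 mm. A picture is of the moment at which its call begins: read the wrist's pose just before it. camera_model takes no time and is no camera call.
A pose or a line that the arm cannot do raises PlanningError and nothing moves.
- close_job(): hands the job in, once; it reports no verdict.
Trained networks look in the newest picture that a camera, given by its name, has taken for a name from the list of things; names that differ only in an ending like _2 or _b are one class to them, and where a whole thing is asked for, a point or a joint stands for the part that bears it (a point fixed in the world has none). Each returns a list of dicts, best first, with "p" (0 to 1); they miss things now and then, are a little off and sometimes report something else, mostly with a low value. They report only what shows in the picture. A call takes as long as a camera call. They do not tell look-alikes from the thing itself.
- silhouettes(camera, thing): "mask" (384x512 bool, what is visible of it) and "bbox" ([centre column, centre row, width, height] in pixels, round what is visible of it).
- mark_of(camera, thing): "pixel" ([column, row] in pixels: a listed point, or the origin of a listed thing).
The state is a dict: "time_s": time; "joint_positions": joint angles; "joint_vel": joint speeds; "joint_torque": joint torques, N m; "tool_pos": TCP position; "eef_rot": TCP orientation; "contact_force": force on the tool from outside, world axes, zero at the start; "wrist_torque": the same for the moment, N m; "width": finger opening in m.
Only numpy, scipy, OpenCV 4.12 (cv2) and the standard library are available. Lean on these libraries where they do the work, as an engineer would, in place of code of your own. Each camera call takes 0.05 s, during which the arm holds its last target. There are 200 camera calls.

TASK

Rub down the iron gluing bed with the lapping block: one slow stroke along the middle of the bed from the red end to the plain end and back to the red end, turning where the block is flush with the end of the bed, always flat with its spring pressed about half-way down, then stand the block back in the middle of its cork pad. Stack all the grinding discs that are there flat on the bed, one exactly over the other and wholly inside the brass circle, in any order, and set the bell weight upright on the middle of the stack to press it. Leave the bronze casting and the caliper where they are.

Things in the scene. Friction and masses are not known exactly. Their poses are not given: they have to be found in the camera images.
- bed_mid (a point): Fixed dark cast-iron gluing bed, a flat bar 90 mm wide (its x), 210 mm long (its y), 18 mm high, with a flush brass circle of 72 mm diameter in its middle; the strip of red paint across the top marks its -y end. The point is the centre of the brass circle, on the top face (z up).
- cork_mid (a point): Fixed cork pad, 110 mm (its x) by 84 mm (its y), 5 mm thick; the point is the middle of its top face.
- lapper_base (a point): Sprung lapping block, loose, found standing on the cork pad: a blue-grey stone base 70 mm (its x) by 44 mm (its y) by 16 mm high, 250 g, with a wooden handle of 80 g on a vertical spring above it. The point is the centre of the base's underside; z up.
- lapper_grip (a point): Wooden handle of the lapping block, 56 mm (its x, along the block) by 24 mm (its y) by 46 mm high; the point is its centre, 51 mm above the block's underside when the spring is free. Take it across its 24 mm.
- lapper_handle (a joint): How far the handle is pushed down towards its base: 0 free to 0.012 m fully down; the spring pushes back with 2.4 N at 0 rising to 9.6 N at 0.012 (600 N/m), so the bed feels that plus the 2.5 N weight of the base. It springs back by itself.
- bell_mid (a point): Loose brass weight shaped like a bell, about 350 g: flat foot 48 mm across, 58 mm high in all, tapering to a neck, with a round knob 22 mm across and 20 mm high on top. The point is on its axis half-way up (29 mm); z up.
- bell_knob (a point): Centre of the bell weight's knob, 48 mm above its foot: the place to grip it.
- casting: Bystander: coarse bronze key casting, 60 by 220 by 23 mm, lying beyond the work; origin in the middle of its underside.
- caliper: Bystander: steel caliper, 200 mm long, lying flat beyond the work; origin at its middle underneath.
- disc1_mid (a point): Loose brown grinding disc with a paper centre, 58 mm diameter, 12 mm thick, about 80 g, lying flat on the table; the point is its centre, 6 mm above its underside, z along its axis. Only 3 to 5 of the five discs are there.
- disc2_mid (a point): Loose brown grinding disc with a paper centre, 58 mm diameter, 12 mm thick, about 80 g, lying flat on the table; the point is its centre, 6 mm above its underside, z along its axis. Only 3 to 5 of the five discs are there.
- disc3_mid (a point): Loose brown grinding disc with a paper centre, 58 mm diameter, 12 mm thick, about 80 g, lying flat on the table; the point is its centre, 6 mm above its underside, z along its axis. Only 3 to 5 of the five discs are there.
- disc4_mid (a point): Loose brown grinding disc with a paper centre, 58 mm diameter, 12 mm thick, about 80 g, lying flat on the table; the point is its centre, 6 mm above its underside, z along its axis. Only 3 to 5 of the five discs are there.
- disc5_mid (a point): Loose brown grinding disc with a paper centre, 58 mm diameter, 12 mm thick, about 80 g, lying flat on the table; the point is its centre, 6 mm above its underside, z along its axis. Only 3 to 5 of the five discs are there.
Not all that is in view belongs to the job. There is more than one size of the part that bears lapper_base; the job needs the smaller. Leave any orange look-alike of the part that bears disc4_mid alone.

How it is judged:
By the outcome, as a careful person would: the job done as asked, in the order asked, and still so for the second after the job is handed in, with the robot touching nothing.
Of disc1, disc2, disc3, disc4, disc5 only 3 to 5 are there at a start; the rules pass over those that are not, and their reading is None.
At some moment in a run one of lapper, disc1, disc2, disc3, disc4, disc5 may be knocked a few centimetres aside while the robot is not near it.
Once in a run the grip may slacken for a moment while it holds something.
It also fails if it takes over 210 s, if anything falls off the work surface, if the arm or the gripper's body presses on something with over 40 N, if the wrist force passes 120 N, or if a joint passes its speed limit or range.

## Working session

There is one attempt and no reset: what is moved stays moved. The work goes in short steps, each a Python script; the robot and the scene stay as the last script left them, time stands still between calls to the robot, and variables do not carry over. Pictures are saved under pics/ and viewed, about 12 in all and at most 16, crops included, and the job is handed in when it is done.

```bash
mkdir -p pics; ls; cat > h.py <<'E'
from workcell import *
import numpy as np, cv2
from scipy.spatial.transform import Rotation as R
def save(n,im,s=1): cv2.imwrite('pics/'+n+'.png',cv2.resize(im[...,::-1],None,fx=s,fy=s))
def camT(name,st=None):
    m=camera_model(name)
    if name=='wrist':
        T=np.eye(4);T[:3,:3]=R.from_quat(st['eef_rot']).as_matrix();T[:3,3]=st['tool_pos'];T=T@np.array(m['tool_from_camera'])
    else:
        T=np.eye(4);a=np.array(m['attitude']);T[:3,:3]=a if a.shape==(3,3) else R.from_quat(a).as_matrix();T[:3,3]=m['origin']
    return np.array(m['K']),T,m
def rays(name,px,st=None):
    K,T,m=camT(name,st); px=np.atleast_2d(px).astype(float)
    d=np.array(m.get('distortion',m.get('dist',np.zeros(5))),float)
    u=cv2.undistortPoints(px[:,None],K,d)[:,0]
    return T[:3,3],np.c_[u[:,0],-u[:,1],-np.ones(len(u))]@T[:3,:3].T
def atz(name,px,z,st=None):
    o,r=rays(name,px,st); return o+r*((z-o[2])/r[:,2])[:,None]
def cloud(name,dep,st=None,mask=None):
    ok=(dep>0) if mask is None else (dep>0)&mask
    v,u=np.nonzero(ok); o,r=rays(name,np.c_[u,v],st)
    return o+r*dep[v,u][:,None],np.c_[u,v]
def proj(name,P,st=None):
    K,T,m=camT(name,st);P=np.atleast_2d(P);c=(P-T[:3,3])@T[:3,:3];q=np.c_[c[:,0],-c[:,1],-c[:,2]]@K.T
    return q[:,:2]/q[:,2:]
E
python3 - <<'E'
from h import *
for c in ('scene','top'):
    p,d=capture(c); save(c,p,1.5); np.savez(c,p=p,d=d)
    print(c,camera_model(c))
    for t in ['bed_mid','cork_mid','lapper_base','lapper_grip','bell_mid','bell_knob','disc1_mid','casting','caliper']:
        print(t,[(np.round(x['pixel']).tolist(),round(x['p'],2)) for x in mark_of(c,t)])
print(camera_model('wrist'),state())
E
```

```text
pics
scene {'K': array([[448.31526844,   0.        , 256.27285574],
       [  0.        , 448.31526844, 189.39947785],
       [  0.        ,   0.        ,   1.        ]]), 'origin': array([ 1.39695422, -0.42456756,  0.71035526]), 'attitude': array([0.39926397, 0.25718526, 0.45994901, 0.75026058])}
bed_mid [([256.0, 197.0], 0.88)]
cork_mid [([155.0, 219.0], 0.68)]
lapper_base [([150.0, 194.0], 0.82), ([152.0, 221.0], 0.61), ([148.0, 204.0], 0.44)]
lapper_grip [([148.0, 206.0], 0.61), ([148.0, 175.0], 0.56), ([211.0, 250.0], 0.25)]
bell_mid [([281.0, 229.0], 0.84)]
bell_knob [([283.0, 220.0], 0.65)]
disc1_mid [([328.0, 163.0], 0.69)]
casting [([386.0, 228.0], 0.79), ([153.0, 218.0], 0.23)]
caliper [([286.0, 277.0], 0.71)]
top {'K': array([[464.17988325,   0.        , 257.97956488],
       [  0.        , 464.17988325, 194.75006686],
       [  0.        ,   0.        ,   1.        ]]), 'origin': array([ 0.31047567, -0.01854661,  1.29917631]), 'attitude': array([-0.06405921,  0.05224346,  0.70509499, -0.70427842])}
bed_mid [([256.0, 210.0], 0.77)]
cork_mid [([354.0, 228.0], 0.76)]
lapper_
[... 882 characters left out ...]
ions': array([ 1.04397495,  0.39835901,  0.0450816 ,  1.53658565, -0.0186675 ,
        1.20692329, -0.05069961]), 'joint_vel': array([-7.05788617e-04,  4.78062205e-04, -7.62817847e-04, -1.94917308e-03,
       -1.99713717e-03,  4.96699601e-04, -5.58845622e-05]), 'joint_torque': array([ 7.09374694e-05, -4.75027370e+01,  1.36308219e+00, -2.54524094e+01,
        1.15738541e-02,  7.54733792e-04, -1.09999843e-05]), 'tool_pos': array([ 0.26972126, -0.59143467,  0.23137926]), 'eef_rot': array([ 0.69098398,  0.15008903, -0.69098172,  0.15019552]), 'contact_force': array([-0.16709055,  0.18291809, -0.17690984]), 'wrist_torque': array([0.00416302, 0.00772893, 0.00152948]), 'width': 0.08544080303375119}
```

View pics/scene.png

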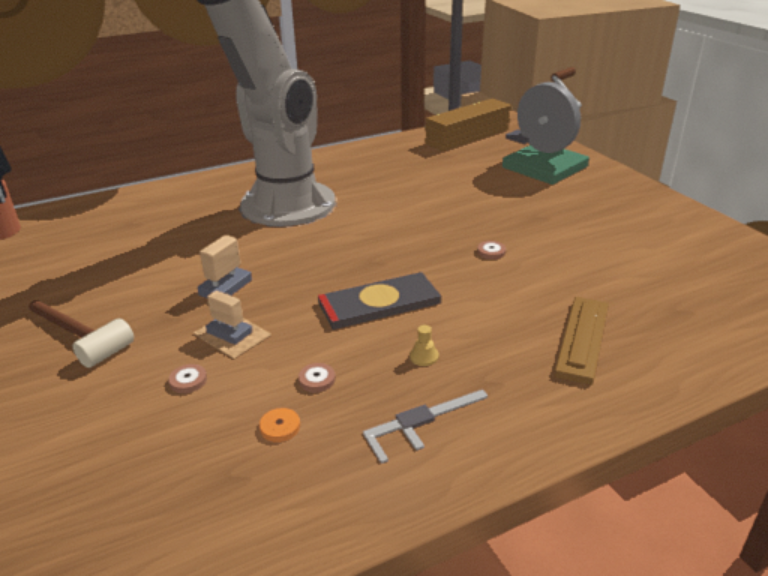

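View pics/top.png

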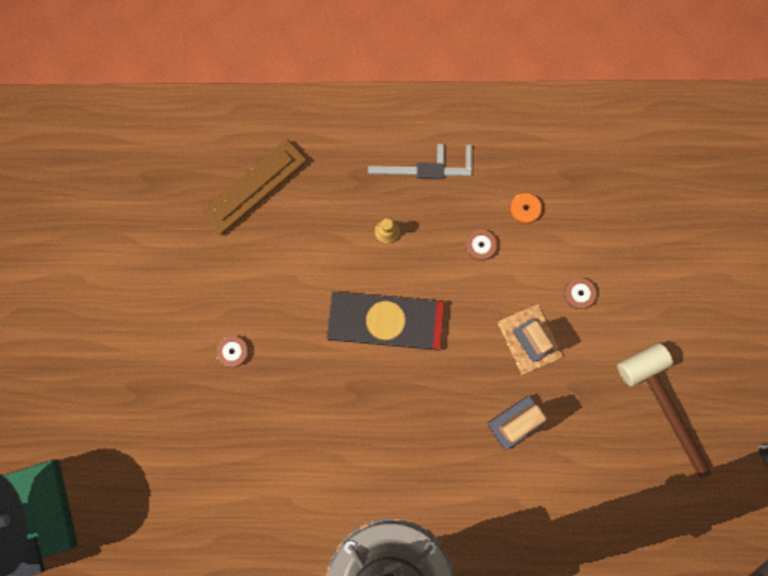

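The scene picture (at 1.5x) shows these things:
- The bed is at (379,300), with its red end at lower left.
- The small lapper is on the cork at (228,320). A larger look-alike stands off the pad at (224,268).
- The bell is at (424,345).
- Three brown discs are at (491,249), (316,378) and (187,379).
- The orange look-alike is at (279,425).

The top view agrees, with discs at (481,244), (580,293) and (232,351) and orange at (526,208). I choose the lapper on the cork at top (535,340), and the three brown discs.

```bash
cat > meas.py <<'E'
from h import *
def disc_fit(name,px_guess,p,d,ztop=0.012,st=None):
    pass
if __name__=='__main__':
    for c in ('top','scene'):
        f=np.load(c+'.npz');p,d=f['p'],f['d']
        P,uv=cloud(c,d)
        tab=P[(abs(P[:,2])<.02)&(P[:,0]>.3)&(P[:,0]<.8)&(abs(P[:,1])<.5)]
        print(c,'table z',np.median(tab[:,2]))
        hsv=cv2.cvtColor(p,cv2.COLOR_RGB2HSV)
        col=p[uv[:,1],uv[:,0]].astype(int); H=hsv[uv[:,1],uv[:,0]].astype(int)
        z=P[:,2]; inx=(P[:,0]>.3)&(P[:,0]<.9)&(abs(P[:,1])<.5)
        bed=inx&(z>.012)&(z<.024)&(abs(P[:,1])<.25)&(P[:,0]<.55)&(P[:,0]>.3)&(P[:,1]>-.2)
        if bed.sum()>50: print('bed',bed.sum(),cv2.minAreaRect(P[bed][:,:2].astype(np.float32)),np.median(z[bed]))
        # white disc centres, brown
        g=(p.min(2)>150).astype(np.uint8)
        n,l,s,cc=cv2.connectedComponentsWithStats(g)
        for i in range(1,n):
            if 15<s[i,4]<400:
                q=atz(c,cc[i],.012)[0]
                if .3<q[0]<.9 and abs(q[1])<.5: print('white',np.round(cc[i],1),s[i,4],np.round(q,4))
        m=mark_of
    for c in ('top','scene'):
        capture(c)
        for t,z in [('bed_mid',.018),('cork_mid',.005),('bell_knob',.048),('lapper_grip',.056),('lapper_base',.005)]:
            for x in mark_of(c,t): print(c,t,round(x['p'],2),np.round(x['pixel'],1),np.round(atz(c,x['pixel'],z)[0],4))
E
python3 meas.py
```

```text
top table z 0.00032962714768236534
bed 2366 ((0.47233232855796814, 0.008424602448940277), (0.21020947396755219, 0.09083771705627441), 84.64868927001953) 0.018028126751182594
white [293.  101.7] 37 [ 0.7982 -0.0987  0.012 ]
white [307.7 110.1] 120 [ 0.7725 -0.1407  0.012 ]
white [262.2 112.9] 147 [ 0.7648 -0.0091  0.012 ]
white [320.5 162.5] 108 [ 0.6167 -0.1744  0.012 ]
white [386.8 194.8] 117 [ 0.5233 -0.3574  0.012 ]
white [154.  233.8] 120 [0.415  0.2923 0.012 ]
scene table z -0.0006334232497141601
bed 1513 ((0.4443194270133972, -0.05728766322135925), (0.3707212805747986, 0.15346069633960724), 66.82496643066406) 0.017145865624394907
white [327.5 164.5] 54 [0.4167 0.2927 0.012 ]
white [124.4 249.8] 108 [ 0.5254 -0.356   0.012 ]
white [210.7 249.3] 110 [ 0.6192 -0.1733  0.012 ]
white [304.7 267.7] 184 [ 0.775  -0.0095  0.012 ]
white [252.8 290.9] 200 [ 0.7848 -0.1432  0.012 ]
white [275.5 291.3] 75 [ 0.8078 -0.1014  0.012 ]
top bed_mid 0.85 [254.  212.9] [0.4723 0.014  0.018 ]
top cork_mid 0.64 [277.1 115.5] [ 0.759  -0.0524  0.005 ]
top cork_mid 0.57 [354.  225.3] [ 0.4386 -0.2644 
[... 229 characters left out ...]
[0.4109 0.2791 0.056 ]
top lapper_base 0.83 [343.3 280.2] [ 0.2881 -0.2302  0.005 ]
top lapper_base 0.56 [354.3 231.2] [ 0.4221 -0.2647  0.005 ]
top lapper_base 0.52 [259.2 152.2] [ 6.494e-01 -3.000e-04  5.000e-03]
scene bed_mid 0.87 [250.8 196.7] [0.4725 0.0032 0.018 ]
scene cork_mid 0.97 [153.5 216.4] [ 0.4178 -0.2566  0.005 ]
scene bell_knob 0.84 [282.  218.6] [0.6341 0.0106 0.048 ]
scene lapper_grip 0.62 [148.1 176.6] [ 0.2979 -0.2312  0.056 ]
scene lapper_grip 0.59 [148.2 207. ] [ 0.4432 -0.2698  0.056 ]
scene lapper_base 0.97 [153.1 222.4] [ 0.4429 -0.2646  0.005 ]
scene lapper_base 0.82 [151.8 193.3] [ 0.3071 -0.2308  0.005 ]
scene lapper_base 0.48 [279.3 221. ] [0.5903 0.0277 0.005 ]
```

```bash
python3 - <<'E'
from h import *
f=np.load('top.npz');p=f['p']
save('crop',p[180:320,280:480],4)
E
```

```text
(no output)
```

View pics/crop.png

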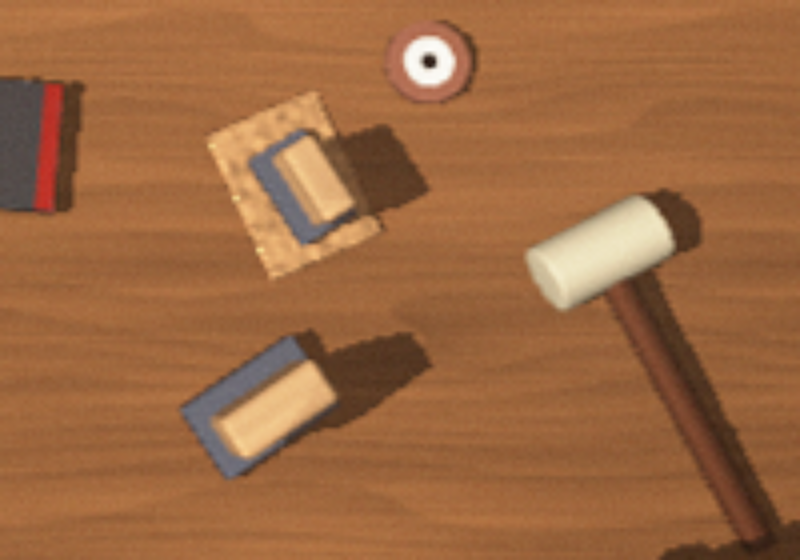

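The crop shows the small lapper on the cork at crop (305,185) with its handle lying obliquely. The larger block stands apart at (265,405), the near disc is at (430,60), and the mallet is not part of the job. Next I refine with wrist views.

```bash
cat >> h.py <<'E'
def q(a):
    c,s=np.cos(a),np.sin(a)
    return R.from_matrix(np.array([[0,0,-1],[c,s,0],[s,-c,0]]).T).as_quat()
def near(a,ref):  # a modulo pi nearest ref
    return ref+(a-ref+np.pi/2)%np.pi-np.pi/2
def wcap(n):
    sleep(.3); st=state(); p,d=capture('wrist'); np.savez(n,p=p,d=d,tp=st['tool_pos'],er=st['eef_rot']); return st,p,d
E
python3 - <<'E'
from h import *
st=state(); y=R.from_quat(st['eef_rot']).as_matrix(); print('yaw',np.arctan2(y[1,1],y[0,1]))
a0=np.arctan2(y[1,1],y[0,1])
for pos in [(.43,-.26,.25),(.47,.01,.25),(.63,0,.2),(.42,.29,.2),(.47,.01,.03)]:
    for a in np.arange(-3,3.2,.5):
        j=ik(pos,q(a)); print(pos,round(a,2),None if j is None else (round(j[0],2),round(j[6],2)))
    
E
```

```text
yaw -1.1429267333305186
(0.43, -0.26, 0.25) -3.0 (np.float64(0.38), np.float64(-2.53))
(0.43, -0.26, 0.25) -2.5 (np.float64(0.44), np.float64(-2.04))
(0.43, -0.26, 0.25) -2.0 (np.float64(0.49), np.float64(-1.55))
(0.43, -0.26, 0.25) -1.5 (np.float64(0.53), np.float64(-1.05))
(0.43, -0.26, 0.25) -1.0 (np.float64(0.6), np.float64(-0.56))
(0.43, -0.26, 0.25) -0.5 (np.float64(0.67), np.float64(-0.07))
(0.43, -0.26, 0.25) 0.0 (np.float64(0.75), np.float64(0.42))
(0.43, -0.26, 0.25) 0.5 (np.float64(0.8), np.float64(0.91))
(0.43, -0.26, 0.25) 1.0 (np.float64(0.87), np.float64(1.4))
(0.43, -0.26, 0.25) 1.5 (np.float64(0.92), np.float64(1.89))
(0.43, -0.26, 0.25) 2.0 (np.float64(1.45), np.float64(2.22))
(0.43, -0.26, 0.25) 2.5 (np.float64(1.45), np.float64(2.72))
(0.43, -0.26, 0.25) 3.0 (np.float64(0.35), np.float64(-2.81))
(0.47, 0.01, 0.25) -3.0 (np.float64(-1.28), np.float64(-2.93))
(0.47, 0.01, 0.25) -2.5 (np.float64(0.29), np.float64(-2.64))
(0.47, 0.01, 0.25) -2.0 (np.float64(0.33), np.float64(-2.15))
(0.47, 0.01, 0.25) -1.5 (np.float64(0.37), np.float64(-1.65))
(0.47, 0.01, 0.25) -1.0 
[... 2131 characters left out ...]
.float64(0.07), np.float64(-2.72))
(0.47, 0.01, 0.03) -2.0 (np.float64(0.17), np.float64(-2.28))
(0.47, 0.01, 0.03) -1.5 (np.float64(0.22), np.float64(-1.82))
(0.47, 0.01, 0.03) -1.0 (np.float64(0.27), np.float64(-1.35))
(0.47, 0.01, 0.03) -0.5 (np.float64(0.31), np.float64(-0.87))
(0.47, 0.01, 0.03) 0.0 (np.float64(0.35), np.float64(-0.4))
(0.47, 0.01, 0.03) 0.5 (np.float64(0.39), np.float64(0.07))
(0.47, 0.01, 0.03) 1.0 (np.float64(0.42), np.float64(0.55))
(0.47, 0.01, 0.03) 1.5 (np.float64(0.5), np.float64(1.0))
(0.47, 0.01, 0.03) 2.0 (np.float64(0.81), np.float64(1.21))
(0.47, 0.01, 0.03) 2.5 (np.float64(0.81), np.float64(1.71))
(0.47, 0.01, 0.03) 3.0 (np.float64(0.81), np.float64(2.21))
```

```bash
python3 - <<'E'
from h import *
move_ptp((.43,-.22,.27),q(0)); st,p,d=wcap('wc'); save('wc',p,1.5)
move_ptp((.47,.05,.27),q(0)); st2,p2,d2=wcap('wb'); save('wb',p2,1.5)
print(state()['time_s'])
np.set_printoptions(suppress=True,precision=4)
def an(nm,c,st,p,d):
    P,uv=cloud(c,d,st); z=P[:,2]; col=p[uv[:,1],uv[:,0]].astype(int)
    hsv=cv2.cvtColor(p,cv2.COLOR_RGB2HSV)[uv[:,1],uv[:,0]].astype(int)
    loc=lambda x,y,r:np.hypot(P[:,0]-x,P[:,1]-y)<r
    out={}
    h=loc(.435,-.265,.07)&(z>.07)&(z<.09); 
    if h.sum()>20: print(nm,'handle',h.sum(),cv2.minAreaRect(P[h][:,:2].astype(np.float32)),P[h].mean(0))
    b=loc(.435,-.265,.09)&(z>.016)&(z<.026); 
    if b.sum()>20: print(nm,'base',b.sum(),cv2.minAreaRect(P[b][:,:2].astype(np.float32)))
    k=loc(.435,-.265,.085)&(z>.003)&(z<.008)
    if k.sum()>20: print(nm,'cork',k.sum(),cv2.minAreaRect(P[k][:,:2].astype(np.float32)))
    b=loc(.472,.008,.13)&(z>.013)&(z<.023)
    if b.sum()>200: print(nm,'bed',b.sum(),cv2.minAreaRect(P[b][:,:2].astype(np.float32)),np.median(z[b]))
    g=b&(hsv[:,0]>12)&(hsv[:,0]<35)&(hsv[:,1]>80)&(hsv[:,2]>120)&loc(.472,.008,.05)
    if g.sum()>50: print(nm,'circle',g.sum(),cv2.minEnclosingCircle(P[g][:,:2].astype(np.float32)),P[g].mean(0))
    t=(abs(z)<.006); print(nm,'table',np.median(z[t]),z[t].std())
an('wc','wrist',st,p,d); an('wb','wrist',st2,p2,d2)
for c in('top','scene'):
    f=np.load(c+'.npz'); an(c,c,None,f['p'],f['d'])
E
```

```text
4.8667
wc handle 755 ((0.43631356954574585, -0.26303011178970337), (0.056129273027181625, 0.02470644749701023), 30.95025062561035) [ 0.4363 -0.2612  0.0789]
wc base 558 ((0.43626102805137634, -0.26256829500198364), (0.06949526816606522, 0.04358135163784027), 31.123687744140625)
wc cork 1941 ((0.4322759509086609, -0.2533338963985443), (0.1394544392824173, 0.1258825808763504), 37.21354293823242)
wc bed 4728 ((0.4671584367752075, -0.05429372191429138), (0.08345452696084976, 0.08990252763032913), 84.57324981689453) 0.018661740320387643
wc circle 266 ((0.47384655475616455, -0.017326757311820984), 0.024009356275200844) [ 0.4736 -0.0208  0.0189]
wc table 0.0007809938061677513 0.0009984183096243614
wb base 161 ((0.45004764199256897, -0.23708514869213104), (0.02158850058913231, 0.04421639069914818), 79.14932250976562)
wb cork 897 ((0.42909055948257446, -0.22232696413993835), (0.08094891160726547, 0.14078389108181), 87.27635192871094)
wb bed 7781 ((0.47268837690353394, 0.008865609765052795), (0.2102317065000534, 0.09003584086894989), 84.599853515625) 0.018821135659640387
wb circle 1734 ((0.467
[... 837 characters left out ...]
dle 156 ((0.43914541602134705, -0.2639954090118408), (0.05722304806113243, 0.025045761838555336), 31.75492286682129) [ 0.4429 -0.2645  0.0765]
scene base 223 ((0.43869686126708984, -0.2647491693496704), (0.07365516573190689, 0.045911114662885666), 32.767127990722656)
scene cork 352 ((0.44466298818588257, -0.2646273970603943), (0.11027469485998154, 0.09970906376838684), 20.382648468017578)
scene bed 1486 ((0.4728512763977051, 0.008568502962589264), (0.21188390254974365, 0.09762705117464066), 84.62031555175781) 0.017175577268053466
scene circle 328 ((0.47177910804748535, 0.009028766304254532), 0.040917374193668365) [0.473  0.0076 0.0175]
scene table -0.0008610311704453366 0.0015272866749381346
```

View pics/wc.png

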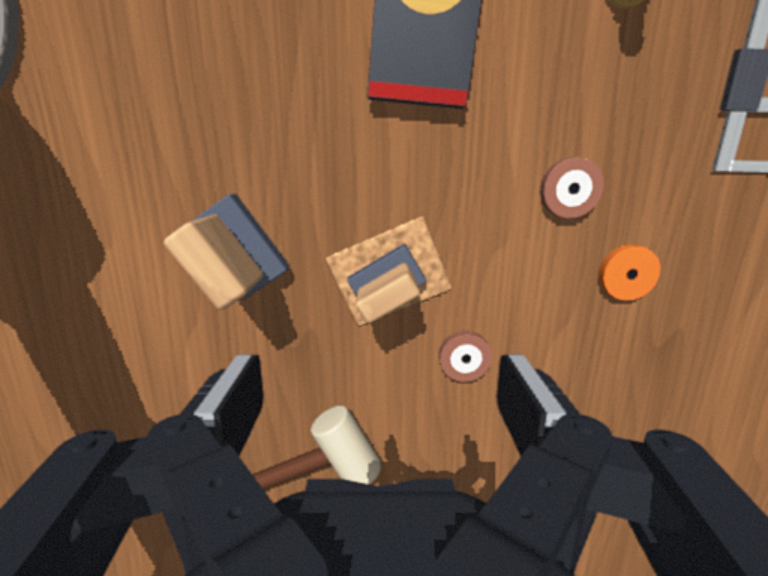

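View pics/wb.png

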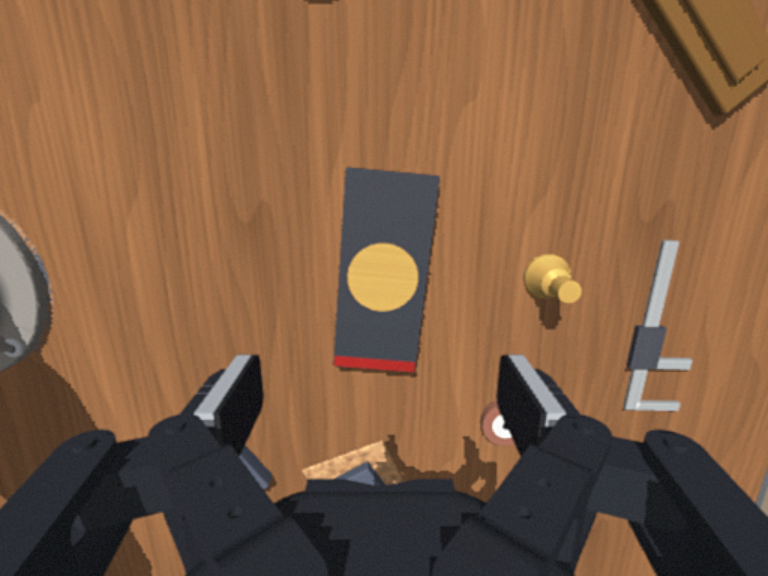

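The wrist views agree with the top camera. In wc the small lapper stands on the cork at (388,275), with cork corners at (327,260), (423,217), (450,288) and (358,325). The bed is in wb with its circle at (383,277) and its red end at the bottom. Next I get the cork pose from those corners, then centre the handle by squeezing it and grip it.

```bash
cat > s1.py <<'E'
from h import *
np.set_printoptions(suppress=True,precision=4)
f=np.load('wc.npz');st={'tool_pos':f['tp'],'eef_rot':f['er']}
C=atz('wrist',(np.array([[327,260],[423,217],[450,288],[358,325]])+.5)/1.5-.5,.0055,st)[:,:2]
e=lambda a,b:(np.linalg.norm(C[b]-C[a]),np.degrees(np.arctan2(*(C[b]-C[a])[::-1])))
print('cork',C.mean(0),e(0,1),e(3,2),e(1,2),e(0,3))
pc=np.load('top.npz')
# top-camera check: colour rect
p=pc['p'];hs=cv2.cvtColor(p,cv2.COLOR_RGB2HSV);
P,uv=cloud('top',pc['d']);P2=atz('top',uv,.005)
L=np.hypot(P2[:,0]-.436,P2[:,1]+.263)<.075
v=hs[uv[:,1],uv[:,0]]; z=P[:,2]
k=L&(z>.0035)&(z<.007)&(v[:,2]>150); print(k.sum(),cv2.minAreaRect(P[k][:,:2].astype(np.float32)))
E
python3 s1.py; cat > s2.py <<'E'
from h import *
np.set_printoptions(suppress=True,precision=4)
c=np.array([.4363,-.2632]); a=np.radians(31.2)
zg=.005+.051-.019
move_ptp((*c,.16),q(a))          # jaws along block x (56 mm)
move_linear((*c,.16),q(a)); move_linear((*c,zg+.004),vel=.08,max_force=8)
close(20); print('w',state()['width'],state()['contact_force']); open_jaws()
b=a-np.pi/2                       # jaws along block -y (24 mm)
move_linear((*c,zg),q(b),vel=.05); print(state()['tool_pos'],state()['joint_positions'])
close(20); print('w',state()['width']); open_jaws(); 
close(60); s=state(); print('w',s['width'],s['contact_force'],s['time_s'])
E
python3 s2.py
```

```text
cork [ 0.4403 -0.2598] (np.float64(0.10803920603031064), np.float64(24.173544907231083)) (np.float64(0.10718869508900596), np.float64(23.17142210709625)) (np.float64(0.0812653296915613), np.float64(-67.67291375422926)) (np.float64(0.0793677921490095), np.float64(-67.09101352964355))
406 ((0.43439018726348877, -0.25934743881225586), (0.14185450971126556, 0.14018037915229797), 8.064740180969238)
w 0.055606271370130064 [ 0.5036 -0.048   1.4947]
[ 0.4363 -0.2632  0.037 ] [ 0.4303  0.3935  0.0341  2.0487 -0.0204  0.6997 -0.5484]
w 0.023508830841417278
w 0.023358480183260436 [-0.769   0.8552  1.7608] 12.3083
```

```bash
cat >> h.py <<'E'
BED=np.array([.4726,.0087]); YB=np.radians(84.62)
uy=np.array([np.cos(YB),np.sin(YB)])
QB=q(-np.radians(95.38))
def rep(t=''):
    s=state(); print(t,'t',round(s['time_s'],2),'w',round(s['width'],4),'F',np.round(s['contact_force'],2),'M',np.round(s['wrist_torque'],2),'p',np.round(s['tool_pos'],4)); return s
E
python3 - <<'E'
from h import *
move_linear((.4363,-.2632,.12),vel=.1); sleep(.3); rep('lift')
r=BED-.083*uy; 
move_ptp((*r,.12),QB); sleep(.3); rep('hover')
move_linear((*r,.056),vel=.06); sleep(.4); rep('6mm above')
p,d=capture('scene'); save('s_hover',p[120:300,80:400],2.4)
p,d=capture('top'); save('t_hover',p,1); np.savez('top_h',p=p,d=d)
P,uv=cloud('top',d); k=(np.hypot(P[:,0]-.438,P[:,1]+.262)<.085)&(P[:,2]>.0032)&(P[:,2]<.0085)
print('cork',k.sum(),cv2.minAreaRect(P[k][:,:2].astype(np.float32)))
hs=cv2.cvtColor(p,cv2.COLOR_RGB2HSV);v=hs[uv[:,1],uv[:,0]];w=(np.hypot(P[:,0]-.438,P[:,1]+.262)<.025);o=(np.hypot(P[:,0]-.438,P[:,1]+.262)>.085)&(np.hypot(P[:,0]-.438,P[:,1]+.262)<.11)
print(v[w].mean(0),v[w].std(0),v[o].mean(0),v[o].std(0))
save('cork',p[195:260,320:390],6)
E
```

```text
lift t 13.59 w 0.0235 F [ 0.31  1.11 -2.16] M [ 0.04 -0.01 -0.04] p [ 0.4361 -0.2631  0.1196]
hover t 14.87 w 0.0235 F [ 0.12 -0.19 -3.86] M [ 0.02 -0.03 -0.02] p [ 0.4648 -0.0748  0.12  ]
6mm above t 16.48 w 0.0233 F [-0.11 -0.71 -4.83] M [ 0.05 -0.02 -0.  ] p [ 0.4649 -0.0739  0.0561]
cork 1100 ((0.43809932470321655, -0.2620241940021515), (0.16690310835838318, 0.16553546488285065), 17.76224136352539)
[ 15.2480315  130.52755906 218.87795276] [ 0.8903994   4.48677281 14.12726416] [ 12.85351666 151.77207827 139.96879958] [ 6.47014149 11.13388465 34.67523389]
```

View pics/s_hover.png

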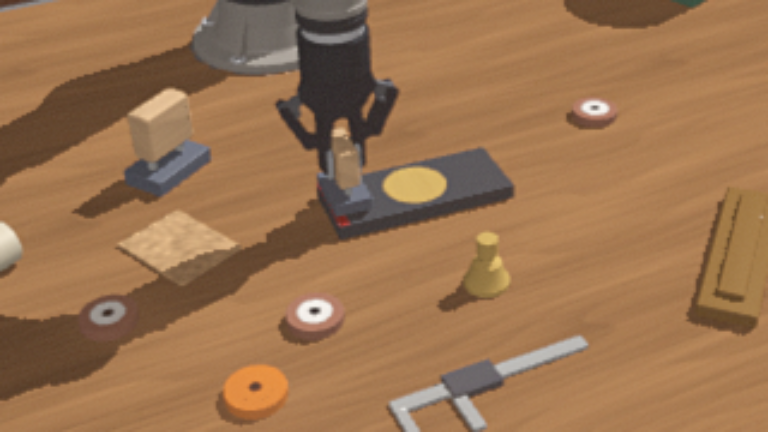

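View pics/cork.png

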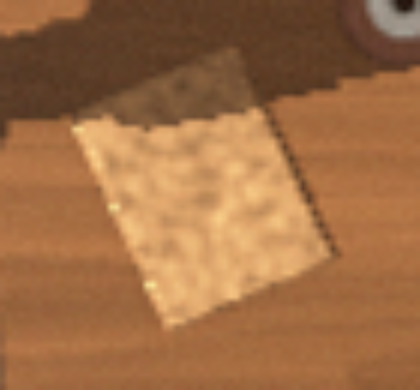

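The handle is gripped squarely, with the block crosswise over the red end. The cork is empty, with corners in the cork crop at (73,125), (238,47), (335,255) and (165,327). Next is the stroke.

```bash
python3 - <<'E'
from h import *
np.set_printoptions(suppress=True,precision=4)
C=atz('top',(np.array([[73,125],[238,47],[335,255],[165,327]])+.5)/6-.5+np.array([320,195]),.005)[:,:2]
e=lambda a,b:(np.linalg.norm(C[b]-C[a]),np.degrees(np.arctan2(*(C[b]-C[a])[::-1])))
print('cork',C.mean(0),e(2,1),e(3,0),e(0,1),e(3,2))
r=BED-.083*uy; pl=BED+.083*uy
for z in (.052,.048,.044):
    move_linear((*r,z),vel=.02); sleep(.4); rep(z)
E
```

```text
cork [ 0.437  -0.2626] (np.float64(0.10564473618211363), np.float64(22.969359955356413)) (np.float64(0.10183357091261425), np.float64(23.04365132856524)) (np.float64(0.08614922767553265), np.float64(-64.8588631691185)) (np.float64(0.08595704451707843), np.float64(-67.39496968749849))
0.052 t 17.33 w 0.0237 F [ 1.02  0.01 -1.61] M [-0.04 -0.05  0.02] p [ 0.4648 -0.0739  0.052 ]
0.048 t 18.08 w 0.0234 F [0.74 0.41 2.56] M [-0.07 -0.05 -0.01] p [ 0.4653 -0.0739  0.0482]
0.044 t 18.83 w 0.0237 F [-0.09  0.05  4.7 ] M [-0.05  0.   -0.02] p [ 0.4653 -0.0739  0.0442]
```

```bash
python3 - <<'E'
from h import *
r=BED-.083*uy; pl=BED+.083*uy
move_linear((*pl,.0438),vel=.03); F=[]
for i in range(4): sleep(.1); F.append(state()['contact_force'][2])
rep('plain'); print(np.mean(F)); p,d=capture('top'); np.savez('top_p',p=p,d=d); save('t_plain',p[170:250,200:320],5)
E
```

```text
plain t 24.92 w 0.0232 F [-0.39 -5.55  5.64] M [-1.31  0.05 -0.01] p [0.4798 0.088  0.0436]
5.662404839358889
```

View pics/t_plain.png

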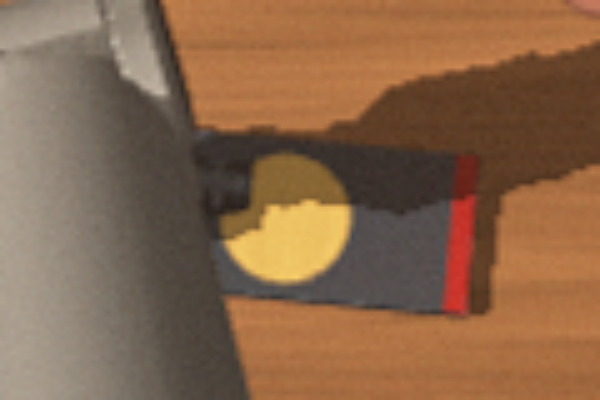

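The arm is on target in height (F 5.7 N, about 6 mm of press). Friction left the tool 3.4 mm short of the plain end, so I push on by that much, and do the same at the red end.

```bash
python3 - <<'E'
from h import *
pl=BED+.083*uy; r=BED-.083*uy
loc=lambda s:np.round((s['tool_pos'][:2]-BED)@np.c_[[uy[1],-uy[0]],uy],4)
move_linear((*(pl+.0034*uy),.0438),vel=.01); sleep(.2); print(loc(rep('plain')))
move_linear((*(r-.0034*uy),.0438),vel=.03); sleep(.3); s=rep('red');print(loc(s))
e=-.083-loc(s)[1]
if e<-.0008:
    move_linear((*(r-.0034*uy+e*uy),.0438),vel=.01); sleep(.2); print(loc(rep('red2')))
E
```

```text
plain t 25.66 w 0.0233 F [-1.08 -5.35  6.48] M [-1.18  0.09 -0.02] p [0.4801 0.0917 0.0435]
[-0.0003  0.0833]
red t 31.87 w 0.0231 F [0.54 6.29 4.98] M [ 1.29 -0.11 -0.01] p [ 0.4653 -0.0746  0.044 ]
[ 0.0006 -0.0836]
```

```bash
python3 - <<'E'
from h import *
s=state(); p=s['tool_pos']; r=BED-.083*uy
move_linear((*p[:2],.10),vel=.06); rep('up')
c=(.4387,-.2612); Q=q(np.radians(-66.8))
move_ptp((*c,.10),Q); rep('over cork')
move_linear((*c,.046),Q,vel=.06); print(move_linear((*c,.036),vel=.015,max_force=3)); rep('down')
open_jaws(); move_linear((*c,.14),vel=.12)
move_ptp((.43,-.22,.27),q(0)); st,pp,d=wcap('wc2'); save('wc2',pp,1.5)
np.set_printoptions(suppress=True,precision=4)
P,uv=cloud('wrist',d,st); z=P[:,2]; L=np.hypot(P[:,0]-.4387,P[:,1]+.2612)
for nm,lo,hi in(('handle',.07,.09),('base',.017,.026)):
    h=(L<.07)&(z>lo)&(z<hi); print(nm,h.sum(),cv2.minAreaRect(P[h][:,:2].astype(np.float32)),np.median(z[h]))
rep()
E
```

```text
up t 32.96 w 0.0236 F [-0.07 -1.04 -2.84] M [-0.01 -0.    0.03] p [ 0.4649 -0.0746  0.0996]
over cork t 33.83 w 0.0236 F [ 0.48 -0.1  -3.67] M [ 0.01 -0.   -0.01] p [ 0.439  -0.2599  0.0996]
True
down t 35.48 w 0.0234 F [ 0.89 -0.52  2.89] M [-0.13 -0.19  0.  ] p [ 0.4386 -0.2611  0.0365]
handle 757 ((0.4385574758052826, -0.26085659861564636), (0.05575496330857277, 0.023681625723838806), 23.39744758605957) 0.07938489968473178
base 557 ((0.4385715425014496, -0.26128146052360535), (0.06986603885889053, 0.0438196137547493), 23.057497024536133) 0.02162093862642772
 t 38.47 w 0.0854 F [ 0.32 -0.84 -0.03] M [-0.05 -0.01 -0.03] p [ 0.4299 -0.22    0.2696]
```

View pics/wc2.png

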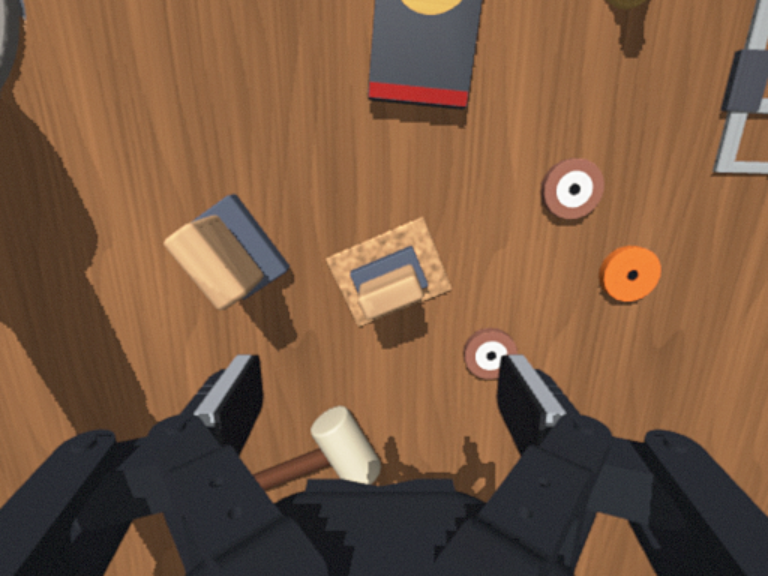

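The lapper stands centred on the cork at (389,278). The near disc has been knocked from (466,358) to (491,356), so I locate the discs fresh before each pick. Each disc gets squeezed both ways to centre it in the jaws.

```bash
cat > disc.py <<'E'
from h import *
def discs():
    out=[]
    p,d=capture('top'); g=(p.min(2)>150).astype(np.uint8)
    n,l,s,cc=cv2.connectedComponentsWithStats(g)
    hs=cv2.cvtColor(p,cv2.COLOR_RGB2HSV)
    for i in range(1,n):
        w,h=s[i,2:4]
        if 60<s[i,4]<180 and .7<w/h<1.4:
            x=atz('top',cc[i],.012)[0]
            if .35<x[0]<.9 and abs(x[1])<.5 and np.hypot(*(x[:2]-BED))>.06: out.append(x[:2]+[.0010,.0003])
    return out
def pick(c):
    a1=-np.pi/2 if c[1]<.1 else np.pi/2
    move_ptp((*c,.12),q(a1)); move_linear((*c,.0),q(a1),vel=.12,max_force=10)
    close(20); w1=state()['width']; open_jaws()
    move_linear((*c,.0),q(a1*.5),vel=.1);move_linear((*c,.0),q(0),vel=.1); close(20); w2=state()['width']; open_jaws(); close(50)
    rep(f'grip {w1:.4f} {w2:.4f}')
    move_linear((*c,.12),vel=.15); return rep('lift')['width']
def place(n):
    z=.018+.012*n
    move_ptp((*BED,z+.06),q(0)); rep('carry')
    move_linear((*BED,z+.008),q(0),vel=.12); sleep(.2)
    t=move_linear((*BED,z-.001),vel=.015,max_force=3); rep(f'down {t}')
    open_jaws(); move_linear((*BED,z+.10),vel=.15)
E
python3 - <<'E'
from disc import *
L=discs(); print(L)
c=min(L,key=lambda x:np.hypot(x[0]-.617,x[1]+.173)); print(c)
if pick(c)>.055: place(0)
E
```

```text
[array([ 0.77370523, -0.14101762]), array([ 0.61771458, -0.17405731]), array([ 0.48919408, -0.32678646]), array([0.41594014, 0.29269409])]
[ 0.61771458 -0.17405731]
grip 0.0567 0.0566 t 45.02 w 0.0551 F [ 0.47 -0.22  4.04] M [ 0.02  0.1  -0.03] p [ 6.183e-01 -1.741e-01  6.000e-04]
lift t 45.97 w 0.0554 F [-0.45  0.2  -1.07] M [ 0.   -0.01  0.01] p [ 0.6167 -0.174   0.1188]
carry t 46.91 w 0.0554 F [ 0.06  0.96 -0.8 ] M [ 0.04 -0.01  0.02] p [0.4741 0.0078 0.0783]
down True t 48.2 w 0.0555 F [-0.43  0.27  4.86] M [ 0.    0.09 -0.  ] p [0.4726 0.0087 0.0185]
```

```bash
python3 - <<'E'
from disc import *
f=np.load('wc2.npz'); print('wc2 view', atz('wrist',np.array([491,356])/1.5,.012,{'tool_pos':f['tp'],'eef_rot':f['er']}))
f=np.load('wc.npz'); print('wc view', atz('wrist',np.array([466,358])/1.5,.012,{'tool_pos':f['tp'],'eef_rot':f['er']}))
print(discs()); p,d=capture('top'); save('t3',p[80:300,130:450],2.4)
P,uv=cloud('top',d); k=(np.hypot(P[:,0]-BED[0],P[:,1]-BED[1])<.05)&(P[:,2]>.026)&(P[:,2]<.036)
print(cv2.minEnclosingCircle(P[k][:,:2].astype(np.float32)),np.median(P[k][:,2])); rep()
E
```

```text
wc2 view [[ 0.55288461 -0.35176962  0.012     ]]
wc view [[ 0.52573848 -0.35520403  0.012     ]]
[array([ 0.77276412, -0.14004979]), array([0.41593576, 0.2926487 ])]
((0.0, 0.0), 0.0) nan
 t 49.52 w 0.0854 F [-0.37  0.11  0.02] M [-0.01  0.02 -0.  ] p [0.4716 0.0086 0.1169]
  return _methods._mean(a, axis=axis, dtype=dtype,
  ret = ret.dtype.type(ret / rcount)
```

View pics/t3.png

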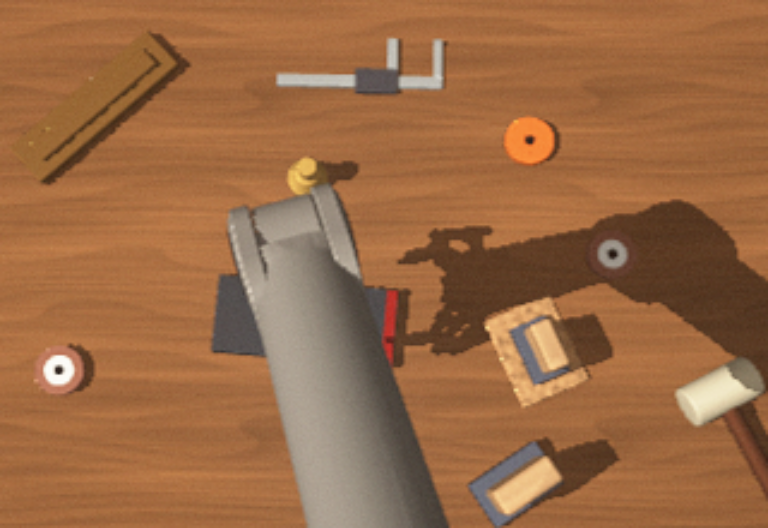

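The top view shows the knocked disc at crop (612,254), in the arm's shadow, which is why the threshold missed it. The lapper is still centred on its pad. The earlier (0.489,-0.327) hit was false. I pick this disc from the wrist fix.

```bash
python3 - <<'E'
from disc import *
t=atz('top',(np.array([612.,254])+.5)/2.4-.5+[130,80],.012)[0]; print(t)
c=np.array([.552,-.3518])
if np.hypot(*(t[:2]-c))<.006 and pick(c)>.053:
    place(1)
    move_ptp((.47,.05,.27),q(0)); st,p,d=wcap('ws'); save('ws',p,1.5)
    P,uv=cloud('wrist',d,st); r=np.hypot(P[:,0]-BED[0],P[:,1]-BED[1])<.045
    for lo,hi in((.038,.048),):
        k=r&(P[:,2]>lo)&(P[:,2]<hi); print(k.sum(),cv2.minEnclosingCircle(P[k][:,:2].astype(np.float32)),P[k].mean(0))
E
```

```text
[ 0.54969543 -0.35279563  0.012     ]
grip 0.0566 0.0569 t 55.87 w 0.0553 F [ 0.15 -0.24  3.82] M [0.03 0.08 0.  ] p [ 0.5526 -0.352   0.0006]
lift t 56.82 w 0.0554 F [ 0.47  1.11 -1.24] M [-0.01 -0.06  0.03] p [ 0.551  -0.3515  0.1187]
carry t 58.2 w 0.0554 F [ 0.49  0.64 -0.7 ] M [-0.03 -0.03  0.04] p [0.4735 0.0075 0.0901]
down True t 59.49 w 0.0555 F [-0.72  0.08  4.56] M [-0.01  0.05 -0.06] p [0.4726 0.0087 0.0306]
1200 ((0.47219178080558777, 0.007918241433799267), 0.029125958681106567) [0.47226643 0.00895795 0.04277805]
```

```bash
ls pics
```

```text
cork.png
crop.png
s_hover.png
scene.png
t3.png
t_hover.png
t_plain.png
top.png
wb.png
wc.png
wc2.png
ws.png
```

View pics/ws.png

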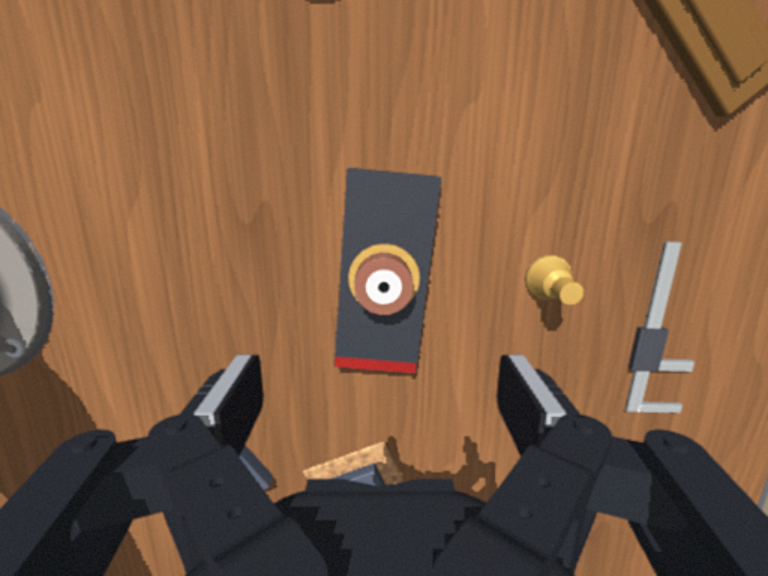

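```bash
python3 - <<'E'
from disc import *
L=discs(); print(L); c=[x for x in L if x[1]>.2]
if len(c)==1 and pick(c[0])>.053:
    place(2)
    # bell: hover and measure
    move_ptp((.60,.06,.27),q(0)); st,p,d=wcap('wbell')
    P,uv=cloud('wrist',d,st)
    k=(np.hypot(P[:,0]-.637,P[:,1]-.004)<.05)&(P[:,2]>.05)&(P[:,2]<.065); print('bell',k.sum(),cv2.minEnclosingCircle(P[k][:,:2].astype(np.float32)),P[k].mean(0))
    k=(np.hypot(*(P[:,:2]-BED).T)<.045)&(P[:,2]>.05)&(P[:,2]<.06); print('stack',k.sum(),cv2.minEnclosingCircle(P[k][:,:2].astype(np.float32)),P[k].mean(0)); rep()
    save('wbell',p,1.5)
E
```

```text
[array([ 0.77340379, -0.14068103]), array([0.41594014, 0.29269409])]
grip 0.0570 0.0570 t 67.83 w 0.0554 F [-0.46 -0.74  6.26] M [-0.24  0.31  0.07] p [0.416  0.2927 0.0006]
lift t 68.78 w 0.0554 F [0.76 0.31 0.26] M [-0.04  0.01  0.05] p [0.4153 0.292  0.1191]
carry t 69.9 w 0.0553 F [ 1.01  0.31 -0.04] M [0.01 0.01 0.03] p [0.4727 0.0104 0.102 ]
down True t 71.19 w 0.0558 F [-1.31 -0.28  4.93] M [-0.06  0.04  0.02] p [0.4725 0.0086 0.0426]
bell 205 ((0.6457303166389465, 0.006272436119616032), 0.011213792487978935) [0.64558345 0.00745199 0.05804024]
stack 1260 ((0.4728758633136749, 0.008649631403386593), 0.029353003948926926) [0.47313928 0.00980577 0.05465067]
 t 73.54 w 0.0851 F [-0.45 -0.21  0.14] M [0.05 0.05 0.01] p [0.5994 0.0595 0.2695]
```

The wrist view shows two discs concentric in the brass circle at (384,285), and the bell at (550,280). The third disc is now on too (stack top z 0.0546, centre 0.4729, 0.0086). Next is the bell.

```bash
python3 - <<'E'
from disc import *
c=np.array([.6455,.0066]); z=.034; a1=-np.pi/2
move_ptp((*c,.14),q(a1)); move_linear((*c,z),q(a1),vel=.1,max_force=8); rep('at')
close(20); w1=state()['width']; open_jaws()
move_linear((*c,z),q(a1/2),vel=.1); move_linear((*c,z),q(0),vel=.1)
close(20); w2=state()['width']; open_jaws(); close(60); rep(f'grip {w1:.4f} {w2:.4f}')
z0=state()['tool_pos'][2]
move_linear((*c,.16),vel=.1); s=rep('lift')
if s['width']>.015:
    move_ptp((*BED,.16),q(0)); rep('carry')
    move_linear((*BED,z0+.054+.008),q(0),vel=.08); sleep(.3); rep('above')
    p,d=capture('scene'); save('bell_s',p[130:270,180:380],4)
E
```

```text
at t 76.03 w 0.0852 F [-0.31  0.21  0.47] M [-0.01  0.05  0.02] p [0.6462 0.0067 0.0348]
grip 0.0209 0.0212 t 81.0 w 0.0196 F [ 0.98 -0.36  0.72] M [ 0.02 -0.2   0.01] p [0.6459 0.0066 0.0342]
lift t 82.41 w 0.0199 F [-0.45 -1.05 -3.45] M [-0.01 -0.01  0.06] p [0.6449 0.0065 0.1591]
carry t 83.13 w 0.0198 F [ 0.92 -0.05 -4.26] M [ 0.02 -0.02 -0.01] p [0.4729 0.0086 0.1603]
above t 84.38 w 0.0204 F [-0.25 -0.13 -2.38] M [ 0.05 -0.   -0.02] p [0.4728 0.0086 0.0965]
```

View pics/bell_s.png

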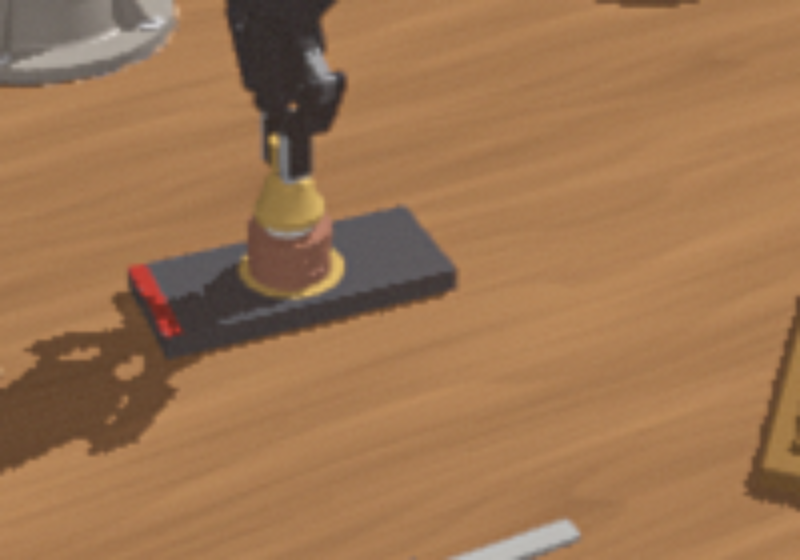

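The bell hangs upright just over the stack at (290,200). I lower it, release, back off and check.

```bash
python3 - <<'E'
from disc import *
t=move_linear((*BED,.0865),vel=.012,max_force=3); rep(f'down {t}')
open_jaws(); rep('open'); move_linear((*BED,.2),vel=.1)
move_ptp((.45,-.09,.29),q(0)); st,p,d=wcap('wf'); save('wf',p,1.5)
P,uv=cloud('wrist',d,st)
def m(n,c,r,lo,hi,circ=True):
    k=(np.hypot(*(P[:,:2]-c).T)<r)&(P[:,2]>lo)&(P[:,2]<hi); X=P[k][:,:2].astype(np.float32)
    print(n,k.sum(),(cv2.minEnclosingCircle if circ else cv2.minAreaRect)(X) if k.sum()>5 else None,P[k].mean(0))
m('knob',BED,.05,.105,.12); m('foot',BED,.05,.056,.062); m('disc',BED,.05,.046,.0555)
m('handle',np.array([.4387,-.2612]),.07,.07,.09,False); m('base',np.array([.4387,-.2612]),.07,.017,.026,False); rep()
E
```

```text
down True t 85.08 w 0.02 F [ 0.21 -0.34  4.12] M [ 0.01 -0.05 -0.03] p [0.4726 0.0087 0.0881]
open t 85.73 w 0.0852 F [ 0.19 -0.13 -0.49] M [0.01 0.01 0.02] p [0.4709 0.0084 0.087 ]
knob 325 ((0.47287043929100037, 0.008155563846230507), 0.011030814610421658) [0.4726422  0.00821282 0.11258656]
foot 81 ((0.472931444644928, 0.008142358623445034), 0.027737267315387726) [0.472997   0.00781822 0.06052954]
disc 422 ((0.47266533970832825, 0.008396168239414692), 0.029052061960101128) [0.47082656 0.00910669 0.05438111]
handle 568 ((0.4385788142681122, -0.2601965367794037), (0.05505545809864998, 0.0235762856900692), 23.342697143554688) [ 0.43859124 -0.25806431  0.07845549]
base 517 ((0.43847522139549255, -0.2611650228500366), (0.06992176175117493, 0.044710494577884674), 22.789196014404297) [ 0.43957579 -0.24985773  0.02145428]
 t 87.97 w 0.0851 F [-0.35 -0.57 -0.36] M [-0.02  0.01 -0.02] p [ 0.4499 -0.089   0.2893]
```

View pics/wf.png

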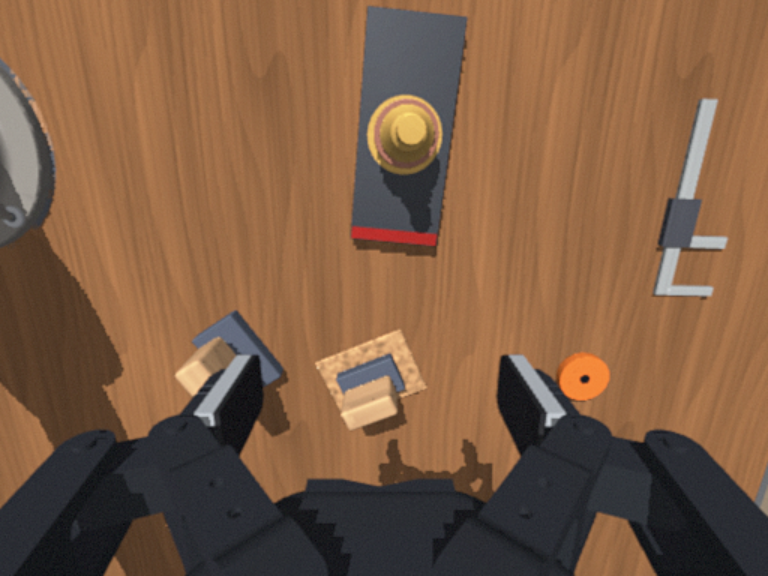

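The bell stands upright on the stack at (408,133), concentric in the circle. The lapper is on the cork at (370,380), and the orange disc and caliper are where they were. I hand in.

```bash
python3 -c "
from workcell import *
print(close_job())"
```

```text
the job is handed in; nothing more can be done
None
```

The job is done and handed in at about 88 s, and every last check agreed with the task.

- **Rubbing:** I rubbed the bed with the small lapper, block crosswise, from the red end to the plain end and back. Height and force readings put the spring about 6 mm down throughout, judged at the ends only. The turn was 0.3 mm from flush at the plain end and the stop 0.6 mm from flush at the red end. On the outward leg friction held the arm 3.4 mm short, so it paused there before I pushed it on to flush.
- **Lapper:** It stands upright on its cork, within about 1 mm of where I aimed. My two estimates of the cork's middle differed by about 4 mm and I used their mean, so it could be a couple of millimetres off centre.
- **Stack:** All three brown discs found are on the bed. One had been knocked aside by about 3 cm, and I found it again before picking it. The bell's knob, the bell's foot and the top disc are concentric within about 0.5 mm, and within about 1 mm of the bed's centre, well inside the brass circle.
- **Left alone:** I did not touch the casting, the caliper, the orange disc, the large lapper or the mallet. The last picture shows the caliper and the orange disc where they were. The casting was out of that view and was last seen in place while I was stacking the discs.

The force readings carried about 1 N of noise, so I set the press by height and used force only as a check.

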